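# Lock the knife sharpener onto its board

## Robot

A 7-joint arm with a two-finger parallel gripper is mounted at the origin on the work surface; the furniture and walls round the work are solid. World frame = base frame: x ahead of the robot, y to its left, z up, the work surface at z = 0. Lengths are in m, angles in rad, forces in N, time in s.
With the tool pointing down it reaches from about 0.425 to 0.925 m from the base axis. Payload 6.8 kg.
Tool frame: the origin (TCP) lies midway between the tips of the shut fingers; the grasp point (between the pads) lies 19 mm behind it; z points along the fingers, y is the line along which they close (so a half turn about z gives the same grasp; the last joint's range is limited). The gripper opens to 85 mm and grips with 20 to 120 N. Pads are 22 mm wide; open, the fingers measure 114 mm over their backs; the gripper's body (76 mm by 85 mm) begins 54 mm behind the grasp point. The pads swing forward as they close: fully open they stand 13 mm farther back than shut.
Start: joints at [-1.305, 0.477, 0.022, 1.555, -0.011, 1.109, -0.083], TCP at [0.246, 0.628, 0.231] pointing down, gripper open.
Joint ranges: [-2.96, 2.96], [-0.34, 2.1], [-1.41, 1.46], [0.24, 2.44], [-1.37, 4.51], [0.17, 1.92], [-2.96, 2.96]. Speed limits (rad/s): [2.39, 2.39, 3.14, 3.14, 3.14, 3.14, 3.14].

## Interface

Orientations are given as a rotation vector (axis times angle).
In Python, from bench import get_obs, grab_frame, camera_params, r gives the robot as it stands.
- The arm moves only by the shell command python3 -m jog 'ROWS' [FORCE]. ROWS is JSON, a list of rows, each an object of numbers: "rx", "ry", "rz": the turn, a rotation vector about the world's x, y, z scaled (see below); "x", "y", "z": the shift along the world's x, y, z scaled (see below); "jaw": the opening, from -1 (shut) to 1 (fully open). In form: [{"rx": .., "ry": .., "rz": .., "x": .., "y": .., "z": .., "jaw": ..}, ...]. A call has 1 to 8 rows; each row shifts and turns the commanded pose from where the row before left it; what a row does not reach is not made up. The controller multiplies each number of a shift by 60 mm and each number of a turn by 10 degrees. A row lasts 1/8 s, in which the tool goes at most 62.5 mm and 10.7 degrees, less where a joint would pass 70% of its speed; a pose out of reach is approached as far as the arm can. A call with a number of a shift or a turn outside -1 to 1 is refused whole. A call with a gripper value outside its range is refused whole. The fingers move at their own pace and stop on an object; FORCE is the grip in N (left out, the last holds). Time passes only in rows, so rows that do not move let the fingers close. It gives the time, the measured TCP pose, the force, the opening and the grip force at its end, in the units of the state.
- get_obs(): the state, without advancing time (a new reading comes with each control period).
- grab_frame(name): name is "scene" or "top"; returns the picture (420x560x3 uint8, red, green, blue); there is no depth.
- camera_params(name): a dict with "fx", "fy", "cx", "cy" (pixels), "R" (3x3) and "t" (3): a world point X has camera coordinates R X + t. Camera axes: x right, y down, z forward; pixel columns grow to the right and rows downward; lengths in m; the calibration is good to about 2 mm. A picture is of the moment at which its call begins. camera_params takes no time and is no camera call.
- r.hand_in(): hands the job in; it is judged then, once.
The state is a dict: "clock": time; "joints": joint angles; "qvel": joint speeds; "tau": joint torques, N m; "tcp_pos": TCP position; "orientation": TCP orientation; "contact_force": force on the tool from outside, world axes, zero at the start; "moment": the same for the moment, N m; "grip_width": finger opening in m; "gripper_force": force on a finger pad.
Only numpy, scipy, OpenCV 4.12 (cv2) and the standard library are available. Lean on these libraries where they do the work, as an engineer would, in place of code of your own. Each camera call takes 0.05 s, during which the arm holds its last target. There are 200 camera calls.

## Task

Mount the knife sharpener on its wooden board: pick it up, lower its steel plate flat over the two screw heads so that they come up through the round ends of the keyholes, then slide it along the slots until it is fully home and the spring catch snaps up behind the plate. Feel your way gently, since the screws bend if they are pushed hard, leave the other things where they stand, and let go at the end.

Things in the scene. Friction and masses are not known exactly. Their poses are not given: they have to be found in the camera images.
- sharpener: Knife sharpener, loose, 0.3 to 0.65 kg: grey plastic housing with a black grip on a bright steel plate 200 x 64 x 4 mm. Origin: centre of the plate's underside; +x along the plate to its front end (by the blade slots cut across the housing), z up. Housing x -50 to +55, 34 wide, top at z = 28; blade-slot fins x +24 to +55, top at z = 46. The bare plate at each end has one keyhole.
- sharpener_grip (a point): Middle of the sharpener's upright grip, at x = -4, y = 0, z = 55 mm of the sharpener. The grip spans x -32 to +24, y -15 to +15 (30 mm wide), top at z = 70. Close the fingers across y.
- sharpener_front (a point): Front end of the sharpener's plate: x = +100, y = 0, z = 0 mm of the sharpener.
- hole_front (a point): Centre of the round hole (18 mm across) of the front keyhole, x = +84, y = 0 of the sharpener, at the plate's underside. A slot runs from it towards the sharpener's -x: it tapers over 11 mm to 9 mm wide and ends in a stop 21 mm from the hole's centre.
- hole_rear (a point): Centre of the round hole of the rear keyhole, x = -66, y = 0 of the sharpener; same shape and same slot direction (-x) as the front one.
- board: Wooden mounting board, fixed, 284 x 110 mm, top at z = 20. Origin on its underside, on the long centre line, 150 mm from the end with the catch, 134 mm from the other; +x points away from the catch. On it a metal strip 240 x 50 x 4 mm with two screws and the catch. The plate lies on the strip with its origin at board z = 24 mm, axes parallel, and is home nominally at board x = 0, y = 0.
- screw_front (a point): Nominal place of the front screw (board x = +66, y = 0) at the strip's top, board z = 24. Shank 6 mm across; flat-topped head 14 mm across, underside 6 mm and top 10.5 mm above the strip. The strip was fitted by hand and is not measured: strip, screws and catch together stand up to 8 mm off along board x and 5 mm along y, not turned. A screw bends under more than 18 N.
- screw_rear (a point): Nominal place of the rear screw, board x = -84, y = 0, z = 24; same screw, shifted with the strip. The heads pass the holes with the sharpener's origin nominally at board x = -18; from there it slides 18 mm along board +x until the shanks stop at the slot ends.
- catch (a joint): Spring catch in the strip: a tongue 24 mm wide, 8 thick, standing 5 mm above the strip, its face nominally at board x = -101.5 mm. 0 m = up, 0.005 = pressed flush; spring 2 to 3 N. The plate presses it down when set on the screws; it snaps up behind the plate's rear edge in the last 1.5 mm of the slide: near 0 with the plate flat on the strip = locked.
- lemon_a: A lemon, 57 x 84 x 56 (mm), standing by; origin at the centre of its underside.
- lemon_b: A lemon, 57 x 84 x 56 (mm), standing by; origin at the centre of its underside.
- egg_cup: A stoneware egg cup, 47 across, 50 high (mm), standing by; origin at the centre of its underside.
- timer: A kitchen timer, 65 across, 37 high (mm), standing by; origin at the centre of its underside.
- mug: A stoneware mug with a dark foot, 82 across (115 with its handle), 92 high (mm), standing by; origin at the centre of its underside.
- salt_pot: A pinch pot with a wooden lid, 77 across, 70 high (mm), standing by; origin at the centre of its underside.
Not all that is in view belongs to the job. Leave any green look-alike of the sharpener alone.

How it is judged:
On the way, in this order (a step that is already met when the one before it is completed fails the run):
1. the sharpener has been lifted clear off the worktop (height (world z) of sharpener above 0.045 m), for 0.1 s.
2. its plate lies flat on the strip with both screw heads up through the round holes, pressing the catch down (z of sharpener in the frame of board between 0.0215 and 0.0265 m and x of sharpener in the frame of board between -0.031 and -0.006 m and y of sharpener in the frame of board between -0.0095 and 0.0095 m and angle between the x axis of sharpener and the x axis of board, either way round below 0.07 rad and x of sharpener_front in the frame of board above 0.05 m and angle between sharpener's own z axis and vertical below 0.035 rad and value of joint catch above 0.003 m), for 0.1 s.
At the end, for the whole second after the job is handed in: The plate lies flat on the strip (origin 21.5 to 26.5 mm over the board's underside), front end away from the catch, within 0.07 rad of the board's line and 11.5 mm (x), 8.5 mm (y) of nominal home, and the catch has snapped up behind it (within 1.5 mm of full height); at rest, released (value of joint catch below 0.0015 m and z of sharpener in the frame of board between 0.0215 and 0.0265 m and x of sharpener in the frame of board between -0.0115 and 0.0115 m and y of sharpener in the frame of board between -0.0085 and 0.0085 m and angle between the x axis of sharpener and the x axis of board, either way round below 0.07 rad and x of sharpener_front in the frame of board above 0.05 m and angle between sharpener's own z axis and vertical below 0.035 rad and linear speed of sharpener below 0.01 m/s and velocity of joint catch below 0.01 m/s); the robot touches nothing.
It fails at once if a screw is loaded with more than 18 N by the sharpener or the robot (contact force between any of sharpener, the arm, the fingers and strip_c1 above 18 N or contact force between any of sharpener, the arm, the fingers and strip_c2 above 18 N or contact force between any of sharpener, the arm, the fingers and strip_c3 above 18 N or contact force between any of sharpener, the arm, the fingers and strip_c4 above 18 N).
It fails at once if one of the things standing by is shifted by more than 20 mm (distance of any of lemon_a, lemon_b, egg_cup, timer, mug, salt_pot from where it was at the start of the episode above 0.02 m).
It also fails if it takes over 72 s, if anything falls off the work surface, if the arm or the gripper's body presses on something with over 40 N, if the wrist force passes 120 N, or if a joint passes its speed limit or range.

## Working session

There is one attempt and no reset: what is moved stays moved. The work goes in short steps, Python scripts to look and compute and a shell command to move; the robot and the scene stay as the last step left them, time stands still between calls to the robot, and variables do not carry over. Pictures are saved under pics/ and viewed, at most 10 in all, crops included, and the job is handed in when it is done.

```bash
mkdir -p pics; ls
cat > h.py <<'E'
import numpy as np,cv2
from bench import get_obs,grab_frame,camera_params,r
def snap(n,f):
    im=grab_frame(n); cv2.imwrite(f'pics/{f}.png',im[:,:,::-1]); return im
def ray(n,uv,z):
    c=camera_params(n);R=np.array(c['R']);t=np.array(c['t'])
    o=-R.T@t;d=R.T@np.array([(uv[0]-c['cx'])/c['fx'],(uv[1]-c['cy'])/c['fy'],1])
    return o+d*(z-o[2])/d[2]
def proj(n,X):
    c=camera_params(n);p=np.array(c['R'])@np.array(X)+np.array(c['t'])
    return np.array([c['fx']*p[0]/p[2]+c['cx'],c['fy']*p[1]/p[2]+c['cy']])
E
python3 - <<'E'
from h import *
for n in('scene','top'):
    im=snap(n,n+'0'); c=camera_params(n);R=np.array(c['R']);print(n,-R.T@np.array(c['t']),c['fx'],R[2])
o=get_obs();print(o)
E
```

```text
pics
scene [ 0.07412505 -0.69365772  0.69709715] 431.41479797855095 [ 0.36839243  0.72089088 -0.58702926]
top [0.37101042 0.12527868 1.13290422] 401.83106256686045 [ 0.10545229 -0.01837813 -0.99425452]
{'clock': 0.1, 'joints': array([-1.30509699,  0.47775174,  0.0223506 ,  1.55631742, -0.01149888,
        1.10931086, -0.08308153]), 'qvel': array([-5.79407080e-04, -1.95201431e-04, -1.78554465e-05, -8.16214056e-04,
        4.07912320e-04, -4.61350593e-04,  6.11102663e-04]), 'tau': array([ 4.95508997e-03, -5.97763288e+01,  1.61421217e+00, -2.81955367e+01,
        1.28939585e-02,  4.94044172e-03, -9.00073530e-06]), 'tcp_pos': array([0.2463033 , 0.62789791, 0.23041494]), 'orientation': array([-5.83666044e-01, -3.08670999e+00,  2.58990584e-03]), 'contact_force': array([-0.00091761, -0.39707993, -0.57611097]), 'moment': array([-0.00728173,  0.00647591,  0.00156786]), 'gripper_force': 0.0, 'grip_width': 0.08567050326049659}
```

View pics/scene0.png

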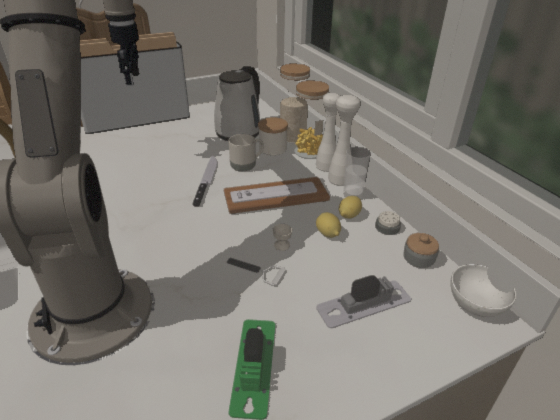

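View pics/top0.png

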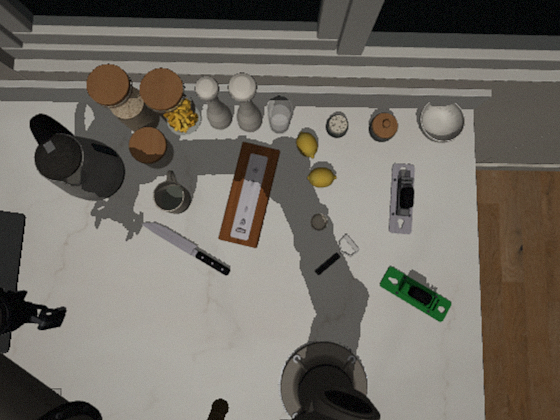

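The top view shows the grey sharpener at about (402,198), the board at (249,195) with two screws, and the green decoy at (415,292). The lemons, egg cup and mug stand nearby. I'll enlarge both parts next.

Run:
```python
from h import *
im=cv2.imread('pics/top0.png')
a=cv2.resize(im[138:252,210:290],None,fx=5,fy=5,interpolation=cv2.INTER_CUBIC)
b=cv2.resize(im[155:241,370:440],None,fx=5,fy=5,interpolation=cv2.INTER_CUBIC)
o=np.zeros((570,760,3),np.uint8);o[:570,:400]=a;o[:430,405:755]=b
o=np.clip(o*1.5,0,255).astype(np.uint8)
cv2.imwrite('pics/z.png',o)
# board contour
hsv=cv2.cvtColor(im,cv2.COLOR_BGR2HSV)
m=((hsv[...,0]<18)&(hsv[...,1]>90)).astype(np.uint8)
m[:130]=0;m[260:]=0;m[:,:212]=0;m[:,290:]=0
cs,_=cv2.findContours(m,0,2);c=max(cs,key=cv2.contourArea);rc=cv2.minAreaRect(c)
P=np.array([ray('top',p,.02) for p in cv2.boxPoints(rc)]);print('board',rc,P.round(4),P.mean(0))
for n,uv,z in(('sh',(402,198),0),('lemA',(307,145),.03),('lemB',(320,177),.03),('egg',(319,222),.05),('mug',(172,195),.05)):print(n,ray('top',uv,z).round(3))
```

```text
board ((248.96792602539062, 194.46517944335938), (39.0767936706543, 100.23933410644531), 13.671307563781738) [[0.3931 0.2931 0.02  ]
 [0.6683 0.2347 0.02  ]
 [0.6436 0.127  0.02  ]
 [0.3692 0.1882 0.02  ]] [0.51853594 0.21075434 0.02      ]
sh [ 0.516 -0.224  0.   ]
lemA [0.658 0.051 0.03 ]
lemB [0.567 0.014 0.03 ]
egg [0.441 0.018 0.05 ]
mug [0.508 0.416 0.05 ]
```

View pics/z.png

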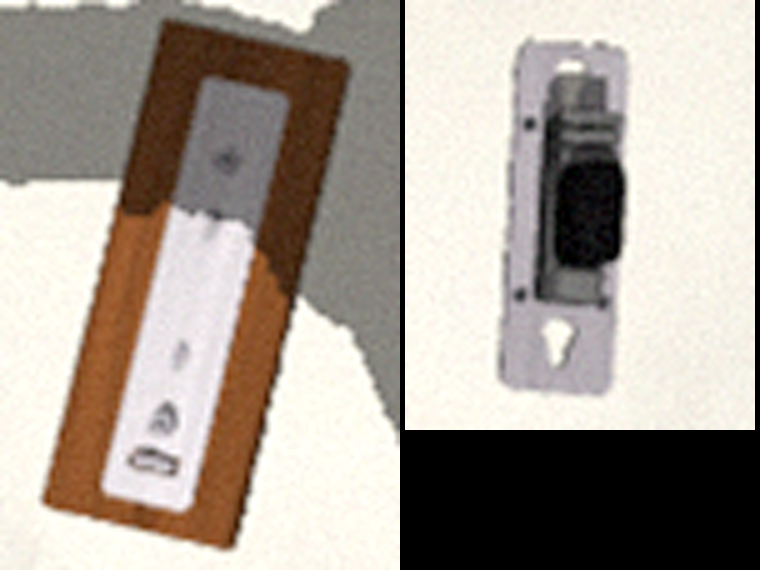

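The enlarged view has the board's catch end at the bottom, so board +x points up in the image. The rear screw is near crop (165,415), the front screw near (228,160), and the catch near (153,460). The sharpener's front end and fins point up, and its keyhole slots run downward. Next I'll measure the sharpener and enlarge the screws in both views.

Run:
```python
from h import *
im=cv2.imread('pics/top0.png');sc=cv2.imread('pics/scene0.png')
sub=im[150:245,372:432].astype(int)
m=np.zeros(im.shape[:2],np.uint8)
print(np.median(im[230:240,430:440],axis=(0,1)),im[182,392],im[228,395])
g=cv2.cvtColor(im,cv2.COLOR_BGR2GRAY);bg=g[235,435]
m[150:245,372:432]=(g[150:245,372:432]<np.median(g[235:245,425:440])-22)
m=cv2.morphologyEx(m,cv2.MORPH_OPEN,np.ones((3,3)))
c=max(cv2.findContours(m,0,2)[0],key=cv2.contourArea);rc=cv2.minAreaRect(c)
P=np.array([ray('top',p,.004) for p in cv2.boxPoints(rc)]);print(rc,P.round(4),P.mean(0))
for a,b in((0,1),(1,2)):print(np.linalg.norm(P[a]-P[b]),np.arctan2(*(P[b]-P[a])[[1,0]]))
# grip top blob
k=np.zeros_like(g);k[150:245,372:432]=g[150:245,372:432]<40
c=max(cv2.findContours(k,0,2)[0],key=cv2.contourArea);rk=cv2.minAreaRect(c);print(rk,ray('top',rk[0],.07))
def crop(i,u,v,w,h,f):
    p=i[v-h:v+h,u-w:u+w];p=cv2.resize(p,None,fx=f,fy=f,interpolation=cv2.INTER_CUBIC);return cv2.normalize(p,None,0,255,cv2.NORM_MINMAX)
# scene pos
B=np.array([.5185,.2108]);yaw=-.2145;
for d in(66,-84):
    d=(d+8)/1000 if 0 else d/1000
    X=[.5185+.0*d,.21,.0345]
o=np.zeros((580,800,3),np.uint8)
o[:280,:380]=crop(im,255,170,19,14,10);o[290:570,:380]=crop(im,243,223,19,14,10)
ex=np.array([np.cos(yaw),np.sin(yaw)])
O=B+ex*.008
for d,r0 in((.066,0),(-.084,290)):
    X=[*(O+ex*d),.0345];u,v=proj('scene',X).round().astype(int);print('scene crop centre',d,u,v,proj('top',X))
    o[r0:r0+280,400:780]=crop(sc,u,v,19,14,10)
cv2.imwrite('pics/z2.png',o)
```

```text
[155. 162. 165.] [110 102 109] [117 110 115]
((401.6645812988281, 197.95484924316406), (24.531755447387695, 70.05988311767578), 3.094058036804199) [[ 0.4173 -0.18    0.004 ]
 [ 0.6181 -0.1937  0.004 ]
 [ 0.6155 -0.2644  0.004 ]
 [ 0.4145 -0.2494  0.004 ]] [ 0.51633816 -0.22187977  0.004     ]
0.20130942376425376 -0.06803674733649667
0.07079984627709904 -1.608604888490683
((404.7720642089844, 196.33010864257812), (16.0830020904541, 36.10791778564453), 3.012787342071533) [ 0.51147412 -0.20996608  0.07      ]
scene crop centre 0.066 301 184 [254.99775533 167.35787098]
scene crop centre -0.084 248 190 [242.16896074 219.9742374 ]
```

View pics/z2.png

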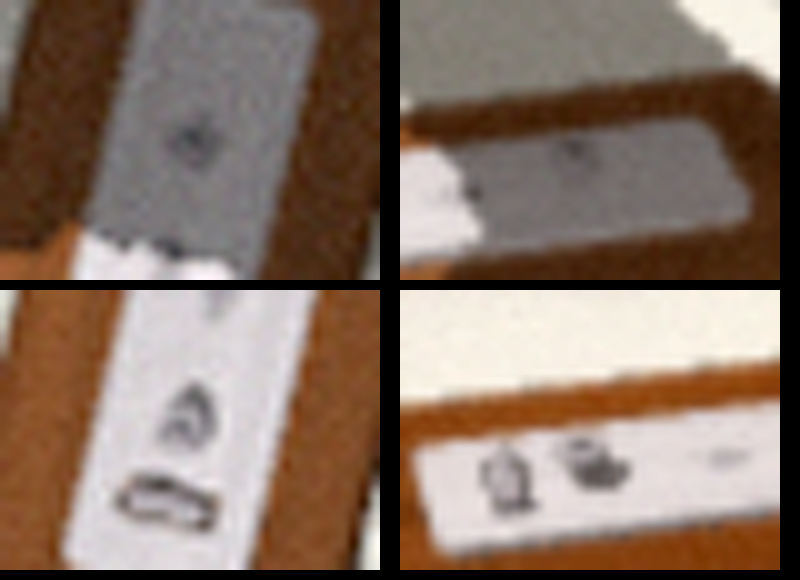

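The scene crops confirm both screws, the front one at about scene px (299,185) and the rear one at (247,192). The strip sits about 5 mm towards the catch from nominal. I'll start moving towards the sharpener and measure the strip in the same batch.

```bash
python3 - <<'E'
from h import *
im=cv2.imread('pics/top0.png');hsv=cv2.cvtColor(im,cv2.COLOR_BGR2HSV)
m=((hsv[...,1]<75)).astype(np.uint8)
z=np.zeros_like(m);bp=cv2.boxPoints(((248.97,194.47),(33,94),13.67)).astype(int);cv2.fillPoly(z,[bp],1)
m&=z;m=cv2.morphologyEx(m,cv2.MORPH_CLOSE,np.ones((7,7)))
c=max(cv2.findContours(m,0,2)[0],key=cv2.contourArea);rc=cv2.minAreaRect(c)
P=np.array([ray('top',p,.024) for p in cv2.boxPoints(rc)]);print(rc,P.round(4))
e=np.array([np.cos(-.2143),np.sin(-.2143)]);n=np.array([-e[1],e[0]]);O=np.array([.5263,.2091])
d=P.mean(0)[:2]-O;print('strip centre in board',d@e,d@n)
for a,b in((0,1),(1,2),(2,3)):print(np.linalg.norm(P[a]-P[b]),np.arctan2(*(P[b]-P[a])[[1,0]]))
for k,uv in(('f',(254.85,169.75)),('r',(242.35,221.05))):
    d=ray('top',uv,.0345)[:2]-O;print(k,d@e,d@n)
E
python3 -m jog '[{"x":0.55,"y":-0.83},{"x":0.55,"y":-0.83},{"x":0.55,"y":-0.83},{"x":0.55,"y":-0.83},{"x":0.55,"y":-0.83},{"x":0.55,"y":-0.83},{"x":0.55,"y":-0.83},{"x":0.55,"y":-0.83}]' 60
```

```text
((248.7646942138672, 196.44117736816406), (18.675243377685547, 86.34268951416016), 14.03624439239502) [[0.4002 0.2623 0.024 ]
 [0.6357 0.2101 0.024 ]
 [0.6236 0.1591 0.024 ]
 [0.3885 0.2124 0.024 ]]
strip centre in board -0.014385209378678897 -0.0012175379949975495
0.24112896896784464 -0.21803396079432857
0.052491128092136095 -1.8030818874893266
0.2410448743559603 2.9185866150356676
f 0.059377940606101416 -0.0011839244795641213
r -0.08673139491409462 -0.0011590618623979973validation failed for argument at $[0]...
```

```bash
python3 -m jog '[{"rx":0,"ry":0,"rz":0,"x":0.55,"y":-0.83,"z":0,"jaw":1},{"rx":0,"ry":0,"rz":0,"x":0.55,"y":-0.83,"z":0,"jaw":1},{"rx":0,"ry":0,"rz":0,"x":0.55,"y":-0.83,"z":0,"jaw":1},{"rx":0,"ry":0,"rz":0,"x":0.55,"y":-0.83,"z":0,"jaw":1},{"rx":0,"ry":0,"rz":0,"x":0.55,"y":-0.83,"z":0,"jaw":1},{"rx":0,"ry":0,"rz":0.6,"x":0.55,"y":-0.83,"z":0,"jaw":1},{"rx":0,"ry":0,"rz":0.6,"x":0.55,"y":-0.83,"z":0,"jaw":1},{"rx":0,"ry":0,"rz":0.55,"x":0.55,"y":-0.83,"z":0,"jaw":1}]' 60
```

```text
clock: 1.1
tcp_pos: [0.5111, 0.2282, 0.2311]
orientation: [-0.102, -3.14, 0.0]
contact_force: [1.2, -0.4, 0.1]
grip_width: 0.0853
gripper_force: 0.0
```

```bash
python3 -m jog '[{"rx":0,"ry":0,"rz":0,"x":0,"y":-0.96,"z":0,"jaw":1},{"rx":0,"ry":0,"rz":0,"x":0,"y":-0.96,"z":0,"jaw":1},{"rx":0,"ry":0,"rz":0,"x":0,"y":-0.96,"z":0,"jaw":1},{"rx":0,"ry":0,"rz":0,"x":0,"y":-0.96,"z":0,"jaw":1},{"rx":0,"ry":0,"rz":0,"x":0,"y":-0.96,"z":0,"jaw":1},{"rx":0,"ry":0,"rz":0,"x":0,"y":-0.96,"z":0,"jaw":1},{"rx":0,"ry":0,"rz":0,"x":0,"y":-0.96,"z":-0.2,"jaw":1},{"rx":0,"ry":0,"rz":0,"x":0,"y":-0.73,"z":-0.6,"jaw":1}]' 60
python3 - <<'E'
from h import *
snap('scene','s1')
E
```

```text
clock: 2.1
tcp_pos: [0.5114, -0.2201, 0.1843]
orientation: [0.11, 3.135, -0.002]
contact_force: [0.8, 0.6, -0.1]
grip_width: 0.0858
gripper_force: 0.0
```

View pics/s1.png

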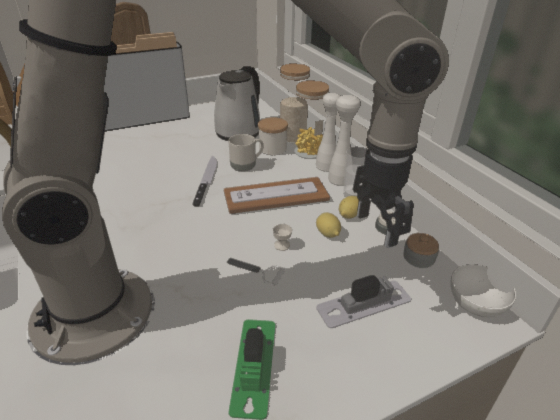

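The scene view shows the gripper above the sharpener, whose grip is at about (366,287). The board is now fully lit. I'll check the projections and take a second screw measurement under this light.

Run:
```python
from h import *
print(proj('scene',[.5115,-.2187,.055]),proj('scene',[.5115,-.2187,.07]),proj('scene',[.5114,-.2201,.184]))
s=cv2.imread('pics/s1.png');g=cv2.cvtColor(s,6)
k=np.zeros_like(g);k[265:320,330:400]=g[265:320,330:400]<30
c=max(cv2.findContours(k,0,2)[0],key=cv2.contourArea);print(cv2.boundingRect(c))
G=np.array([[x,y,z] for x in(-.032,.024) for y in(-.015,.015) for z in(.035,.07)]);R=cv2.Rodrigues(np.array([0,0,-.068]))[0]
p=np.array([proj('scene',R@q+[.5155,-.219,0]) for q in G]);print(p.min(0),p.max(0))
im=snap('top','t1')
t=cv2.imread('pics/t1.png')
def crop(i,u,v,w,h,f):
    p=i[v-h:v+h,u-w:u+w];p=cv2.resize(p,None,fx=f,fy=f,interpolation=cv2.INTER_CUBIC);return cv2.normalize(p,None,0,255,cv2.NORM_MINMAX)
o=np.zeros((580,800,3),np.uint8)
o[:280,:380]=crop(t,255,170,19,14,10);o[290:570,:380]=crop(t,243,223,19,14,10)
o[:280,400:780]=crop(s,301,184,19,14,10);o[290:570,400:780]=crop(s,248,190,19,14,10)
cv2.imwrite('pics/z3.png',o)
```

```text
[364.27298021 283.84495012] [365.21706711 278.61522017] [373.47513623 235.57808417]Traceback (most recent call last):
  File "<stdin>", line 5, in <module>
ValueError: max() iterable argument is empty
```

Run:
```python
from h import *
s=cv2.imread('pics/s1.png');g=cv2.cvtColor(s,6)
k=np.zeros_like(g);k[265:320,330:400]=g[265:320,330:400]<60
c=max(cv2.findContours(k,0,2)[0],key=cv2.contourArea);print(cv2.boundingRect(c))
G=np.array([[x,y,z] for x in(-.032,.024) for y in(-.015,.015) for z in(.035,.07)]);R=cv2.Rodrigues(np.array([0,0,-.068]))[0]
p=np.array([proj('scene',R@q+[.5155,-.219,0]) for q in G]);print(p.min(0),p.max(0))
im=snap('top','t1')
t=cv2.imread('pics/t1.png')
def crop(i,u,v,w,h,f):
    p=i[v-h:v+h,u-w:u+w];p=cv2.resize(p,None,fx=f,fy=f,interpolation=cv2.INTER_CUBIC);return cv2.normalize(p,None,0,255,cv2.NORM_MINMAX)
o=np.zeros((580,800,3),np.uint8)
o[:280,:380]=crop(t,255,170,19,14,10);o[290:570,:380]=crop(t,243,223,19,14,10)
o[:280,400:780]=crop(s,301,184,19,14,10);o[290:570,400:780]=crop(s,248,190,19,14,10)
cv2.imwrite('pics/z3.png',o)
```

```text
(352, 276, 28, 26)
[347.59986055 270.11497717] [381.1346658  299.64166754]
```

View pics/z3.png

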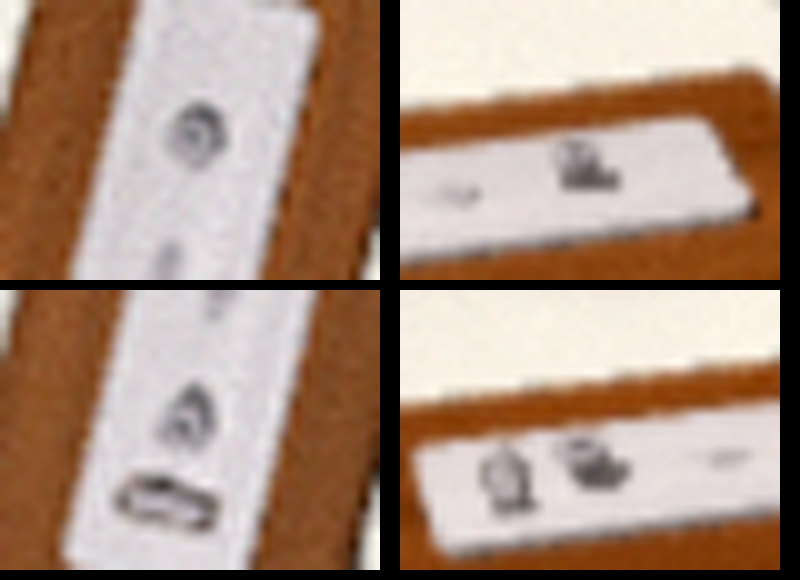

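The front head's centre is at top px (255.2,169.0) and the rear at (242.4,221.5). Their spacing matches 150 mm. The strip shift comes out at about -4.5 mm in x and -1 mm in y. Now I'll grasp.

```bash
python3 -m jog '[{"rx":0,"ry":0,"rz":0,"x":0,"y":0,"z":-0.7,"jaw":1},{"rx":0,"ry":0,"rz":0,"x":0,"y":0,"z":-0.7,"jaw":1},{"rx":0,"ry":0,"rz":0,"x":0,"y":0,"z":-0.7,"jaw":1},{"rx":0,"ry":0,"rz":0,"x":0,"y":0,"z":-0.37,"jaw":1},{"rx":0,"ry":0,"rz":0,"x":0,"y":0,"z":0,"jaw":0.2}]' 50
python3 -m jog '[{"rx":0,"ry":0,"rz":0,"x":0,"y":0,"z":0,"jaw":-0.2},{"rx":0,"ry":0,"rz":0,"x":0,"y":0,"z":0,"jaw":-0.6},{"rx":0,"ry":0,"rz":0,"x":0,"y":0,"z":0,"jaw":-1},{"rx":0,"ry":0,"rz":0,"x":0,"y":0,"z":0,"jaw":-1},{"rx":0,"ry":0,"rz":0,"x":0,"y":0,"z":0,"jaw":-1},{"rx":0,"ry":0,"rz":0,"x":0,"y":0,"z":0,"jaw":-1}]' 50
```

```text
clock: 2.82
tcp_pos: [0.5093, -0.2158, 0.0336]
orientation: [-0.106, -3.136, -0.002]
contact_force: [-0.2, -0.2, 0.7]
grip_width: 0.0697
gripper_force: 0.0
clock: 3.58
tcp_pos: [0.5117, -0.218, 0.0368]
orientation: [0.108, 3.137, -0.002]
contact_force: [-0.8, -2.0, 6.3]
grip_width: 0.0297
gripper_force: 51.3
```

```bash
python3 -m jog '[{"rx":0,"ry":0,"rz":0,"x":0,"y":0,"z":0.3,"jaw":-1},{"rx":0,"ry":0,"rz":0,"x":0,"y":0,"z":0.6,"jaw":-1},{"rx":0,"ry":0,"rz":0,"x":0,"y":0,"z":0.6,"jaw":-1},{"rx":0,"ry":0,"rz":0,"x":0,"y":0,"z":0.6,"jaw":-1},{"rx":0,"ry":0,"rz":0,"x":0,"y":0,"z":0.3,"jaw":-1},{"rx":0,"ry":0,"rz":0,"x":0,"y":0,"z":0,"jaw":-1},{"rx":0,"ry":0,"rz":0,"x":0,"y":0,"z":0,"jaw":-1}]' 60
python3 - <<'E'
from h import *
s=snap('scene','s2');t=snap('top','t2');o=get_obs();print(o['tcp_pos'],o['orientation'],o['contact_force'],o['moment'])
u,v=proj('scene',[.5155,-.219,.14]).astype(int)
out=np.zeros((560,800,3),np.uint8)
a=cv2.resize(s[v-60:v+50,u-75:u+75],None,fx=5,fy=5)[:,:,::-1]
u2,v2=proj('top',[.5155,-.219,.14]).astype(int);print(u,v,u2,v2)
b=cv2.resize(t[v2-55:v2+55,u2-40:u2+40],None,fx=5,fy=5)[:,:,::-1]
cv2.imwrite('pics/z4.png',np.hstack([cv2.resize(a,(510,374)),cv2.resize(b,(272,374))]))
E
```

```text
clock: 4.45
tcp_pos: [0.5094, -0.2164, 0.1777]
orientation: [-0.107, -3.137, -0.001]
contact_force: [-0.0, -0.1, -5.3]
grip_width: 0.0292
gripper_force: 61.1
[ 0.5094158  -0.21652816  0.17754305] [-1.07178474e-01 -3.13672406e+00 -1.01099243e-03] [-0.41344377 -0.52881805 -5.02302422] [-0.00366096  0.01161958  0.04302213]
371 252 416 191
```

View pics/z4.png

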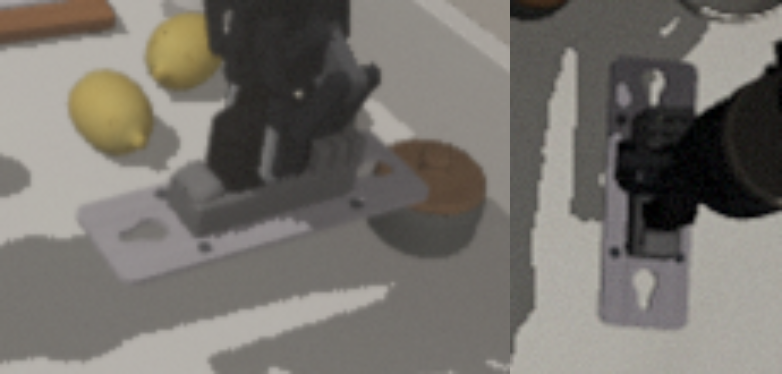

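The plate is held level. In the top crop its front end midpoint is at about px (418.5,154.4) and the rear at (415.4,231.7). I'll work out the tool-to-plate offset and the moves from that.

Run:
```python
from h import *
z=.1775-.0368+.004
t=cv2.imread('pics/t2.png')
g=cv2.GaussianBlur(cv2.cvtColor(t,6),(0,0),.7).astype(float)
f=ray('top',(418.5-.35,154.4-.35),z);b=ray('top',(415.4-.35,231.7-.35),z)
print(f,b,np.linalg.norm(f-b),np.arctan2(*(f-b)[[1,0]]),(f+b)/2)
T=np.array([.5094,-.2165]);y=np.arctan2(*(f-b)[[1,0]]);e=np.array([np.cos(y),np.sin(y)]);n=np.array([-e[1],e[0]])
d=((f+b)/2)[:2]-T;off=np.array([d@e,d@n]);print('plate origin in tool along/perp',off)
ori=np.array([-.10718,-3.13672,-.001]);R=cv2.Rodrigues(ori)[0];print('tool yaw',np.arctan2(R[1,1],R[0,1])-np.pi/2)
yb=-.217;e=np.array([np.cos(yb),np.sin(yb)]);n=np.array([-e[1],e[0]])
S=np.array([.5217,.2091])
for o in(off,np.array([.004,0])):
    tgt=S-.018*e-o[0]*e-o[1]*n;print('tool target',tgt,(tgt-T)/.06)
```

```text
[ 0.60969857 -0.22234283  0.1447    ] [ 0.41470967 -0.21036182  0.1447    ] 0.19535663101799225 -0.061367399416210416 [ 0.51220412 -0.21635233  0.1447    ]
plate origin in tool along/perp [0.00278979 0.00031937]
tool yaw -0.06831313997298616
tool target [0.50132902 0.21326418] [-0.13451632  7.16273635]
tool target [0.50021595 0.21383662] [-0.15306751  7.17227702]
```

```bash
python3 -m jog '[{"rx":0,"ry":0,"rz":0,"x":0,"y":0.5,"z":0,"jaw":-1},{"rx":0,"ry":0,"rz":0,"x":0,"y":0.9,"z":0,"jaw":-1},{"rx":0,"ry":0,"rz":-0.2,"x":-0.05,"y":0.95,"z":0,"jaw":-1},{"rx":0,"ry":0,"rz":-0.2,"x":-0.05,"y":0.95,"z":0,"jaw":-1},{"rx":0,"ry":0,"rz":-0.2,"x":-0.05,"y":0.95,"z":0,"jaw":-1},{"rx":0,"ry":0,"rz":-0.25,"x":0,"y":0.95,"z":0,"jaw":-1},{"rx":0,"ry":0,"rz":0,"x":0,"y":0.95,"z":0,"jaw":-1},{"rx":0,"ry":0,"rz":0,"x":0,"y":0.7,"z":0,"jaw":-1}]' 60
python3 -m jog '[{"rx":0,"ry":0,"rz":0,"x":0,"y":0.31,"z":-0.2,"jaw":-1},{"rx":0,"ry":0,"rz":0,"x":0,"y":0,"z":-0.6,"jaw":-1},{"rx":0,"ry":0,"rz":0,"x":0,"y":0,"z":-0.6,"jaw":-1},{"rx":0,"ry":0,"rz":0,"x":0,"y":0,"z":-0.1,"jaw":-1},{"rx":0,"ry":0,"rz":0,"x":0,"y":0,"z":0,"jaw":-1},{"rx":0,"ry":0,"rz":0,"x":0,"y":0,"z":0,"jaw":-1}]' 60
python3 - <<'E'
from h import *
o=get_obs();R=cv2.Rodrigues(o['orientation'])[0];print(o['tcp_pos'],'yaw',np.arctan2(R[1,1],R[0,1])-np.pi/2,R[:,2],o['contact_force'],o['moment'])
E
```

```text
clock: 5.55
tcp_pos: [0.5005, 0.1968, 0.178]
orientation: [-0.336, -3.122, 0.001]
contact_force: [1.5, -0.6, -5.4]
grip_width: 0.0293
gripper_force: 61.1
clock: 6.3
tcp_pos: [0.5026, 0.2128, 0.0904]
orientation: [0.34, 3.121, 0.002]
contact_force: [0.3, -0.7, -4.3]
grip_width: 0.0291
gripper_force: 61.1
[0.50260583 0.21276212 0.09038489] yaw -0.2173213548111521 [ 0.00207488  0.00110129 -0.99999724] [ 0.25767461 -0.71360811 -4.29603409] [ 0.05197503  0.10190417 -0.01298465]
```

```bash
python3 -m jog '[{"rx":0,"ry":0,"rz":0,"x":0,"y":0,"z":-0.13,"jaw":-1},{"rx":0,"ry":0,"rz":0,"x":0,"y":0,"z":-0.13,"jaw":-1},{"rx":0,"ry":0,"rz":0,"x":0,"y":0,"z":0,"jaw":-1},{"rx":0,"ry":0,"rz":0,"x":0,"y":0,"z":0,"jaw":-1}]' 60
python3 -m jog '[{"rx":0,"ry":0,"rz":0,"x":0,"y":0,"z":-0.05,"jaw":-1},{"rx":0,"ry":0,"rz":0,"x":0,"y":0,"z":0,"jaw":-1}]'
python3 -m jog '[{"rx":0,"ry":0,"rz":0,"x":0,"y":0,"z":-0.03,"jaw":-1},{"rx":0,"ry":0,"rz":0,"x":0,"y":0,"z":0,"jaw":-1}]'
```

```text
clock: 6.8
tcp_pos: [0.5015, 0.2126, 0.0735]
orientation: [-0.34, -3.123, 0.0]
contact_force: [-0.5, -0.4, -4.5]
grip_width: 0.0292
gripper_force: 61.2
clock: 7.05
tcp_pos: [0.5013, 0.2126, 0.0703]
orientation: [-0.34, -3.123, 0.0]
contact_force: [-0.2, -1.0, -5.1]
grip_width: 0.0291
gripper_force: 61.2
clock: 7.3
tcp_pos: [0.5014, 0.2126, 0.0686]
orientation: [-0.34, -3.123, 0.0]
contact_force: [-0.3, 0.1, -5.7]
grip_width: 0.0291
gripper_force: 61.2
```

Run:
```python
from h import *
s=snap('scene','s3')
u,v=proj('scene',[.5,.21,.05]).astype(int)
cv2.imwrite('pics/z5.png',cv2.resize(s[v-45:v+45,u-70:u+70],None,fx=5.5,fy=5.5,interpolation=2)[:,:,::-1])
```

```text
(no output)
```

View pics/z5.png

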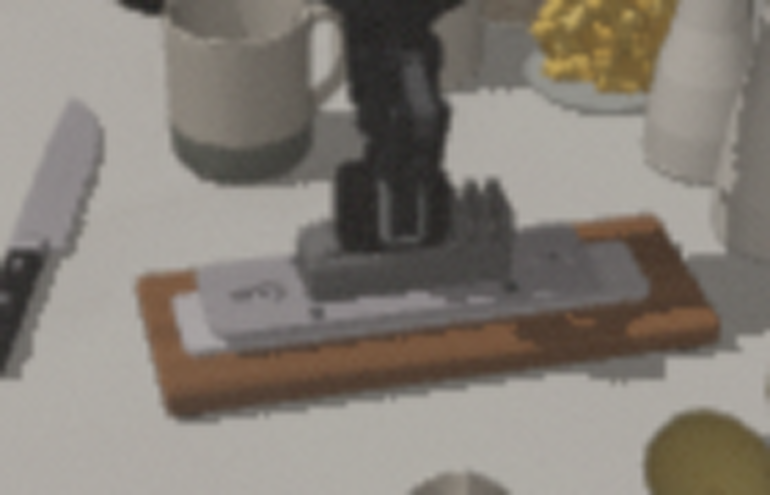

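The scene view shows the plate just over the strip, with the rear screw head visible within the rear hole (crop ~(262,292)). I'll keep lowering gently.

```bash
for i in 1 2; do :; done
python3 -m jog '[{"rx":0,"ry":0,"rz":0,"x":0,"y":0,"z":-0.02,"jaw":-1},{"rx":0,"ry":0,"rz":0,"x":0,"y":0,"z":0,"jaw":-1}]'
python3 -m jog '[{"rx":0,"ry":0,"rz":0,"x":0,"y":0,"z":-0.02,"jaw":-1},{"rx":0,"ry":0,"rz":0,"x":0,"y":0,"z":0,"jaw":-1}]'
```

```text
clock: 7.6
tcp_pos: [0.5014, 0.2126, 0.0674]
orientation: [-0.34, -3.123, 0.0]
contact_force: [-0.4, -0.2, -5.2]
grip_width: 0.0295
gripper_force: 61.2
clock: 7.85
tcp_pos: [0.5014, 0.2126, 0.0662]
orientation: [-0.34, -3.123, 0.0]
contact_force: [0.3, 0.6, -5.5]
grip_width: 0.0292
gripper_force: 61.2
```

```bash
python3 -m jog '[{"rx":0,"ry":0,"rz":0,"x":0,"y":0,"z":-0.025,"jaw":-1},{"rx":0,"ry":0,"rz":0,"x":0,"y":0,"z":0,"jaw":-1}]'
python3 -m jog '[{"rx":0,"ry":0,"rz":0,"x":0,"y":0,"z":-0.02,"jaw":-1},{"rx":0,"ry":0,"rz":0,"x":0,"y":0,"z":0,"jaw":-1}]'
```

```text
clock: 8.1
tcp_pos: [0.5016, 0.2126, 0.0649]
orientation: [0.34, 3.123, 0.0]
contact_force: [0.3, -1.1, -3.1]
grip_width: 0.029
gripper_force: 61.4
clock: 8.35
tcp_pos: [0.5017, 0.2126, 0.0637]
orientation: [0.34, 3.123, 0.0]
contact_force: [1.2, 0.4, -4.0]
grip_width: 0.029
gripper_force: 61.5
```

```bash
python3 -m jog '[{"rx":0,"ry":0,"rz":0,"x":0,"y":0,"z":-0.02,"jaw":-1},{"rx":0,"ry":0,"rz":0,"x":0,"y":0,"z":0,"jaw":-1}]'
python3 -m jog '[{"rx":0,"ry":0,"rz":0,"x":0,"y":0,"z":-0.015,"jaw":-1},{"rx":0,"ry":0,"rz":0,"x":0,"y":0,"z":0,"jaw":-1}]'
python3 - <<'E'
from h import *
print(get_obs()['moment'])
E
```

```text
clock: 8.6
tcp_pos: [0.5016, 0.2126, 0.0624]
orientation: [0.34, 3.123, 0.0]
contact_force: [0.6, 0.3, -3.2]
grip_width: 0.0292
gripper_force: 61.5
clock: 8.85
tcp_pos: [0.5016, 0.2126, 0.0615]
orientation: [0.34, 3.123, 0.0]
contact_force: [1.5, -0.9, -3.3]
grip_width: 0.0295
gripper_force: 61.5
[-0.02072143  0.03803934 -0.02504405]
```

```bash
python3 -m jog '[{"rx":0,"ry":0,"rz":0,"x":0,"y":0,"z":-0.015,"jaw":-1},{"rx":0,"ry":0,"rz":0,"x":0,"y":0,"z":0,"jaw":-1}]'
python3 -m jog '[{"rx":0,"ry":0,"rz":0,"x":0,"y":0,"z":-0.015,"jaw":-1},{"rx":0,"ry":0,"rz":0,"x":0,"y":0,"z":0,"jaw":-1}]'
```

```text
clock: 9.1
tcp_pos: [0.5014, 0.2127, 0.0609]
orientation: [-0.34, -3.123, -0.0]
contact_force: [-2.0, 0.5, 2.6]
grip_width: 0.0291
gripper_force: 62.4
clock: 9.35
tcp_pos: [0.5014, 0.2127, 0.0608]
orientation: [-0.34, -3.123, -0.001]
contact_force: [-4.4, -1.3, 11.3]
grip_width: 0.029
gripper_force: 63.7
```

```bash
python3 -m jog '[{"rx":0,"ry":0,"rz":0,"x":0,"y":0,"z":0.014,"jaw":-1},{"rx":0,"ry":0,"rz":0,"x":0.033,"y":-0.007,"z":0,"jaw":-1},{"rx":0,"ry":0,"rz":0,"x":0,"y":0,"z":0,"jaw":-1}]'
python3 -m jog '[{"rx":0,"ry":0,"rz":0,"x":0.033,"y":-0.007,"z":0,"jaw":-1},{"rx":0,"ry":0,"rz":0,"x":0,"y":0,"z":0,"jaw":-1}]'
python3 -m jog '[{"rx":0,"ry":0,"rz":0,"x":0.033,"y":-0.007,"z":0,"jaw":-1},{"rx":0,"ry":0,"rz":0,"x":0,"y":0,"z":0,"jaw":-1}]'
```

```text
clock: 9.72
tcp_pos: [0.5029, 0.2126, 0.0608]
orientation: [-0.339, -3.122, -0.0]
contact_force: [-4.7, -0.1, 8.1]
grip_width: 0.0293
gripper_force: 63.1
clock: 9.98
tcp_pos: [0.5049, 0.2125, 0.0608]
orientation: [-0.338, -3.122, -0.001]
contact_force: [-5.5, 1.8, 6.9]
grip_width: 0.0288
gripper_force: 63.0
clock: 10.22
tcp_pos: [0.507, 0.2121, 0.0608]
orientation: [-0.338, -3.122, -0.001]
contact_force: [-5.1, 1.3, 7.2]
grip_width: 0.029
gripper_force: 63.0
```

```bash
python3 -m jog '[{"rx":0,"ry":0,"rz":0,"x":0.033,"y":-0.007,"z":0.008,"jaw":-1},{"rx":0,"ry":0,"rz":0,"x":0,"y":0,"z":0,"jaw":-1}]'
python3 -m jog '[{"rx":0,"ry":0,"rz":0,"x":0.033,"y":-0.007,"z":0,"jaw":-1},{"rx":0,"ry":0,"rz":0,"x":0,"y":0,"z":0,"jaw":-1}]'
```

```text
clock: 10.48
tcp_pos: [0.5093, 0.2114, 0.061]
orientation: [-0.339, -3.123, -0.001]
contact_force: [-2.2, 2.4, 2.3]
grip_width: 0.0291
gripper_force: 62.3
clock: 10.72
tcp_pos: [0.5116, 0.2106, 0.061]
orientation: [0.34, 3.123, 0.0]
contact_force: [-2.6, 1.6, 1.1]
grip_width: 0.0294
gripper_force: 62.3
```

```bash
python3 -m jog '[{"rx":0,"ry":0,"rz":0,"x":0.033,"y":-0.007,"z":0,"jaw":-1},{"rx":0,"ry":0,"rz":0,"x":0,"y":0,"z":0,"jaw":-1}]'
python3 -m jog '[{"rx":0,"ry":0,"rz":0,"x":0.017,"y":-0.004,"z":0,"jaw":-1},{"rx":0,"ry":0,"rz":0,"x":0,"y":0,"z":0,"jaw":-1}]'
```

```text
clock: 10.98
tcp_pos: [0.5136, 0.21, 0.061]
orientation: [0.34, 3.123, -0.0]
contact_force: [-1.9, 1.7, 0.7]
grip_width: 0.0291
gripper_force: 62.2
clock: 11.22
tcp_pos: [0.5144, 0.2097, 0.061]
orientation: [-0.34, -3.123, 0.0]
contact_force: [-3.5, 0.6, 1.7]
grip_width: 0.0292
gripper_force: 62.4
```

```bash
python3 -m jog '[{"rx":0,"ry":0,"rz":0,"x":0.024,"y":-0.005,"z":0,"jaw":-1},{"rx":0,"ry":0,"rz":0,"x":0,"y":0,"z":0,"jaw":-1}]'
python3 -m jog '[{"rx":0,"ry":0,"rz":0,"x":0.017,"y":-0.004,"z":0,"jaw":-1},{"rx":0,"ry":0,"rz":0,"x":0,"y":0,"z":0,"jaw":-1}]'
```

```text
clock: 11.48
tcp_pos: [0.5162, 0.2092, 0.0608]
orientation: [0.34, 3.123, -0.0]
contact_force: [-0.3, 0.3, -2.0]
grip_width: 0.0294
gripper_force: 61.9
clock: 11.72
tcp_pos: [0.5163, 0.2091, 0.0608]
orientation: [-0.34, -3.122, 0.001]
contact_force: [-5.0, 1.3, 0.3]
grip_width: 0.0289
gripper_force: 62.2
```

```bash
python3 -m jog '[{"rx":0,"ry":0,"rz":0,"x":0.014,"y":-0.003,"z":0,"jaw":-1},{"rx":0,"ry":0,"rz":0,"x":0,"y":0,"z":0,"jaw":-1}]'
```

```text
clock: 11.98
tcp_pos: [0.5163, 0.2092, 0.0608]
orientation: [-0.339, -3.121, 0.001]
contact_force: [-7.5, 0.5, 4.0]
grip_width: 0.0296
gripper_force: 62.5
```

The force step when the catch let go, followed by the hard stop, suggests it is home. I'll relax the push and look at the catch.

```bash
python3 -m jog '[{"rx":0,"ry":0,"rz":0,"x":-0.028,"y":0.006,"z":0,"jaw":-1},{"rx":0,"ry":0,"rz":0,"x":0,"y":0,"z":0,"jaw":-1}]'
python3 - <<'E'
from h import *
s=snap('scene','s4');t=snap('top','t4')
u,v=proj('scene',[.43,.22,.03]).astype(int)
a=cv2.resize(s[v-25:v+25,u-35:u+35],(560,400),interpolation=2)[:,:,::-1]
u,v=proj('top',[.43,.22,.03]).astype(int)
b=cv2.resize(t[v-25:v+25,u-15:u+15],(240,400),interpolation=2)[:,:,::-1]
cv2.imwrite('pics/z6.png',np.hstack([a,b]))
E
```

```text
clock: 12.22
tcp_pos: [0.5162, 0.2092, 0.0609]
orientation: [0.34, 3.123, -0.0]
contact_force: [-1.4, -0.1, -1.9]
grip_width: 0.0293
gripper_force: 61.7
```

View pics/z6.png

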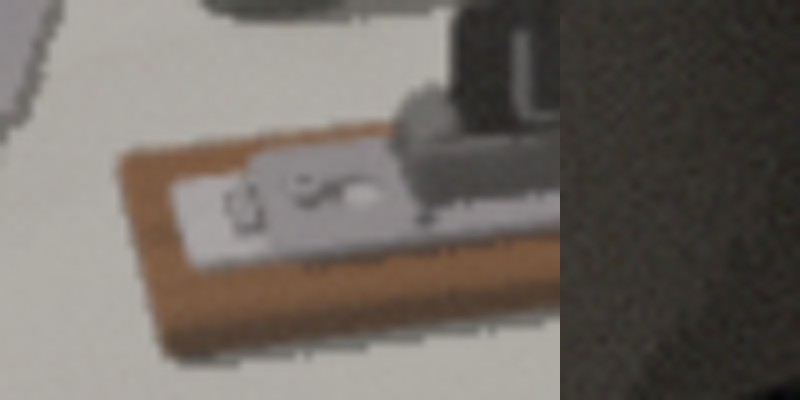

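The catch at crop (243,208) stands up right behind the plate's rear edge, and the rear screw is at the slot end (310,190). It's home, so I'll let go and retreat straight up.

```bash
python3 -m jog '[{"rx":0,"ry":0,"rz":0,"x":0,"y":0,"z":0,"jaw":-0.2},{"rx":0,"ry":0,"rz":0,"x":0,"y":0,"z":0,"jaw":0.2},{"rx":0,"ry":0,"rz":0,"x":0,"y":0,"z":0,"jaw":0.6},{"rx":0,"ry":0,"rz":0,"x":0,"y":0,"z":0,"jaw":0.6},{"rx":0,"ry":0,"rz":0,"x":0,"y":0,"z":0.3,"jaw":0.6},{"rx":0,"ry":0,"rz":0,"x":0,"y":0,"z":0.8,"jaw":0.6},{"rx":0,"ry":0,"rz":0,"x":0,"y":0,"z":0.8,"jaw":0.6},{"rx":0,"ry":0,"rz":0,"x":0,"y":0,"z":0.5,"jaw":0.6}]'
python3 -m jog '[{"rx":0,"ry":0,"rz":0,"x":0,"y":0,"z":0,"jaw":0.6},{"rx":0,"ry":0,"rz":0,"x":0,"y":0,"z":0,"jaw":0.6}]'
python3 - <<'E'
from h import *
s=snap('scene','s5')
u,v=proj('scene',[.5,.21,.03]).astype(int)
cv2.imwrite('pics/z7.png',cv2.resize(s[v-45:v+45,u-70:u+70],None,fx=5.5,fy=5.5,interpolation=2)[:,:,::-1])
E
```

```text
clock: 13.32
tcp_pos: [0.517, 0.2097, 0.2089]
orientation: [0.34, 3.12, 0.004]
contact_force: [-0.2, 0.7, -0.4]
grip_width: 0.0684
gripper_force: 0.0
clock: 13.58
tcp_pos: [0.5156, 0.2094, 0.2051]
orientation: [-0.34, -3.123, -0.0]
contact_force: [-0.0, 0.7, -0.1]
grip_width: 0.0684
gripper_force: 0.0
```

View pics/z7.png

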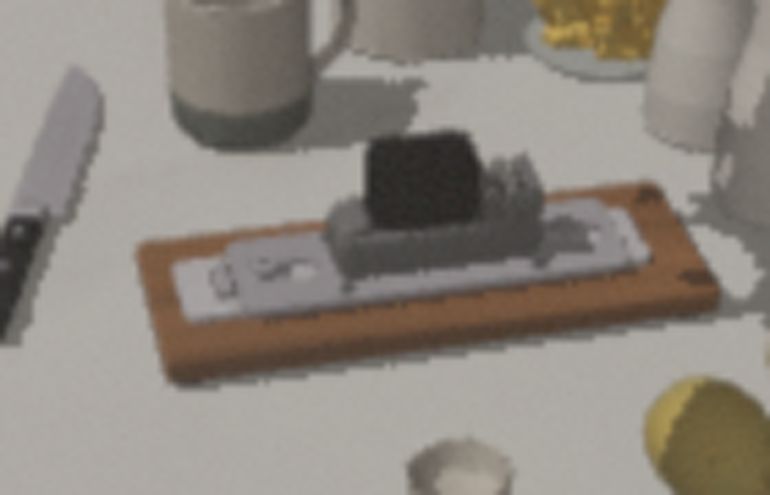

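The sharpener lies flat on the strip with the catch up behind it (crop ~(225,280)). The gripper is clear and the other things haven't moved, so I'm handing in.

```bash
python3 -c "
from bench import r
print(r.hand_in())"
```

```text
the job is handed in; nothing more can be done
None
```

The sharpener is mounted on its board with the plate flat and fully home and the catch up behind it; I let go and handed the job in at about 14 s, but the hand-in returned no verdict.

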